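# Reset the ratchet of a shoe stretcher to the marked tooth

## Robot

A 6-joint arm with a two-finger parallel gripper is mounted at the origin on the work surface. World frame = base frame: x ahead of the robot, y to its left, z up, the work surface at z = 0. Lengths are in m, angles in degrees, forces in N, time in s.
With the tool pointing down it reaches from about 0.25 to 0.725 m from the base axis. Payload 9.7 kg.
Tool frame: the origin (TCP) lies midway between the tips of the shut fingers; the grasp point (between the pads) lies 19 mm behind it; x points along the fingers, y is the direction in which the jaws open and shut, and the axes are right-handed (so a half turn about x gives the same grasp; the last joint's range is limited). The gripper opens to 85 mm and grips with 20 to 120 N. Pads are 22 mm wide; open, the fingers measure 114 mm over their backs; the gripper's body (76 mm by 85 mm) begins 54 mm behind the grasp point. The pads swing forward as they close: fully open they stand 13 mm farther back than shut.
Start: joints at [-71.562, 4.979, 10.078, 95.1, 0, 90], TCP at [0.174, -0.522, 0.197] pointing down, gripper open.
Joint ranges: [-179.16, 179.16], [-48.56, 103.87], [-65.8, 70.77], [-126.05, 130.52], [-82.76, 87.17], [-180, 180]. Speed limits (degrees/s): [127.2, 127.2, 147.25, 180, 180, 180].

## Interface

Orientations are given as [roll, pitch, yaw] about the fixed x, y, z axes, in that order (R = Rz(yaw) Ry(pitch) Rx(roll)).
In Python, from workcell import bot, cams gives the robot as it stands.
- The arm moves only by the tool apply_moves, never from a script. Its argument "commands" is a list of rows, each a list of 5 numbers: the shift along the tool's x, y, z in m, then the turn about the tool's x in rad, then the opening, from -1 (shut) to 1 (fully open). In form: [[tx, ty, tz, roll, hand], ...]. A call has 1 to 12 rows; each row is the pose to reach, as a shift and turn from the pose measured when the call began, along the tool's axes at that moment; what a row does not reach only later rows make up. A row lasts 1/10 s, in which the tool goes at most 50 mm and 8.59 degrees, less where a joint would pass 70% of its speed; a pose out of reach is approached as far as the arm can. A call with a gripper value outside its range is refused whole. The fingers move at their own pace and stop on an object; "newtons" is the grip in N (left out, the last holds). Time passes only in rows, so rows that repeat a pose let the fingers close. It gives the time, the measured TCP pose, the force and the opening at its end, in the units of the state.
- bot.get_obs(): the state, without advancing time (a new reading comes with each control period).
- cams.camera(name): name is "side" or "top"; returns a dict with "frame" (420x560x3 uint8, blue, green, red), "depth" (420x560 float32, m along the optical axis (not along the pixel's ray), 0 where there is no reading), "camera_matrix" (3x3 intrinsics, pixels), "R" (3x3) and "t" (3): a world point X has camera coordinates R X + t. Camera axes: x right, y down, z forward; pixel columns grow to the right and rows downward; lengths in m; the calibration is good to about 2 mm. A picture is of the moment at which its call begins.
- bot.job_done(): hands the job in, once; it reports no verdict.
Trained networks look in the newest picture that a camera, given by its name, has taken for a name from the list of things; names that differ only in an ending like _2 or _b are one class to them, and where a whole thing is asked for, a point or a joint stands for the part that bears it (a point fixed in the world has none). Each returns a list of dicts, best first, with "confidence" (0 to 1); they miss things now and then, are a little off and sometimes report something else, mostly with a low value. They report only what shows in the picture. A call takes as long as a camera call.
- cams.spot_in(name, camera): "rect" ([left, top, right, bottom] in pixels, round what is visible of it).
The state is a dict: "time": time; "q": joint angles; "qd": joint speeds; "joint_efforts": joint torques, N m; "ee_pos": TCP position; "tcp_rot": TCP orientation; "wrist_force": force on the tool from outside, world axes, zero at the start; "torque": the same for the moment, N m; "opening": finger opening in m.
Only numpy, scipy, OpenCV 4.12 (cv2) and the standard library are available. Lean on these libraries where they do the work, as an engineer would, in place of code of your own. Each camera call takes 0.05 s, during which the arm holds its last target. There are 200 camera calls.

## Task

The shoe stretcher is wound too tight. Push its red release tab gently inwards until the wheel has run all the way back to slack (yellow dot opposite the white pin), let the tab go, then wind the black round knob clockwise until the pawl catches at the tooth where the yellow dot stands opposite the orange pin, and let go. Do not crush the knob or strain the tab, and leave the tin, brush, hammer and glue bottle where they are.

Things in the scene. Friction and masses are not known exactly. Their poses are not given: they have to be found in the camera images.
- stretcher: Shoe stretcher fixed to the bench: green plate 300 x 160 x 12 mm with ratchet wheel, pawl, a ring of marker pins (one orange, three grey, one thin white) and a two-part wooden last (to 75 mm high, 110 to 170 mm along +x). Origin: on the bench under the knob's axis; x along the plate to the last (plate from -120 to +180 mm), y to the side of the pawl, z up.
- slack_mark (a point): Top of the thin white pin, 7 mm wide, 31 mm above the bench, 62 mm from the knob's axis: the yellow dot stands opposite it when the wheel is slack.
- knob_axis (a point): Point on the upright axis of the black ribbed knob, 53 mm above the bench; axes as the stretcher's. The knob is a plain round cylinder 40 mm wide, 30 to 72 mm above the bench; grip it from above at any heading. Before it drives the wheel it has 0 to 60 deg of free play, different each time and not visible. 25 to 45 N of grip holds; over 50 N a finger cracks it.
- tab (a point): Middle of the upright red tab on the pawl's tail, 49 mm above the bench; tab 14 (x) x 8 (y) mm, from 21 to 61 mm high, free space on its outer (stretcher +y) side. Pushed inwards (stretcher -y) against a 5 to 8 N spring it frees the wheel after 4 to 6 mm; hold it in about 1 s while the wheel runs back. Hard stop at about 8 mm. Springs back. Over 20 N bends it.
- pawl: The brass pawl that carries the red tab. Origin: its upright pivot, 17 mm above the bench; axes as the stretcher's when its nose lies in a tooth, turned up to 0.19 rad anticlockwise when released.
- dot (a point): Yellow dot, 12 mm wide, on the wheel's top, 33 mm from the knob's axis. It moves clockwise with the wheel, 20 deg a tooth. Opposite a pin it lies on the line from the axis to that pin, 29 mm from the pin's middle (33 mm if one tooth off).
- pin_orange: Orange marker pin, 12 mm wide, 19 mm high, fixed on the plate 62 mm from the knob's axis; it marks the chosen tooth: 3, 4, 5 or 6 teeth clockwise from slack (grey pins mark the others). Origin: middle of its foot, 12 mm above the bench.
- tin_c (a point): Middle of a loose round steel polish tin, 76 mm wide, 32 mm high. Leave alone.
- brush_c (a point): Middle of a loose wooden shoe brush, 150 x 50 x 42 mm, lying along its x. Leave alone.
- hammer_grip (a point): Grip of a loose hammer lying on the bench, handle along its x, the head to +x. Leave alone.
- glue_c (a point): Middle of a loose white glue bottle with green cap, 56 mm wide, 130 mm high. Leave alone.
- wheel_top (a point): Middle of the ratchet wheel's top, 29 mm above the bench; wheel 94 mm wide, 18 teeth of 20 deg. It winds clockwise (from above) against a spring, 0.2 to 0.35 Nm, easing to near zero for a moment as the pawl clicks behind each tooth; from then on it is caught there. Let go between teeth, it runs back to the last tooth caught.

How it is judged (in metres and radians):
On the way:
1. the wheel has run back to slack: yellow dot opposite the white pin (horizontal distance between dot and slack_mark below 0.03 m), for 0.2 s.
At the end, for the whole second after the job is handed in: The wheel, let go, is held by the pawl with the yellow dot opposite the orange pin (dot to pin less than 30 mm, which is within about 9 degrees; the neighbouring teeth are 33 mm off) (horizontal distance between dot and pin_orange below 0.03 m); the robot touches nothing.
It fails at once if the fingers squeeze or press the stretcher (knob included) with over 110 N, both fingers together (contact force between the fingers and stretcher above 110 N).
It fails at once if the tab or pawl is pushed with over 20 N (contact force between the fingers and pawl above 20 N).
It fails at once if the tin, brush, hammer or glue bottle is moved over 15 mm (distance of any of tin_c, brush_c, hammer_grip, glue_c from where it was at the start of the episode above 0.015 m).
It also fails if it takes over 72 s, if anything falls off the work surface, if the arm or the gripper's body presses on something with over 40 N, if the wrist force passes 120 N, or if a joint passes its speed limit or range.

## Working session

There is one attempt and no reset: what is moved stays moved. The work goes in short steps, Python scripts to look and compute and a tool call to move; the robot and the scene stay as the last step left them, time stands still between calls to the robot, and variables do not carry over. Pictures are saved under pics/ and viewed, about 8 in all and at most 12, crops included, and the job is handed in when it is done.

Besides the shell and the picture viewer there is one more tool, called after ">>>" in YAML: its name, and indented under it one key for each argument. apply_moves: Moves the arm, as the interface text tells. Its arguments: {"type":"object","properties":{"commands":{"type":"array"},"newtons":{"type":"number"}},"required":["commands"]}

```bash
mkdir -p pics; cat > h.py <<'E'
import numpy as np, cv2
from workcell import bot, cams
def ray(c,u,v,z):
    "world point on pixel's ray at height z"
    R,t,K=np.array(c["R"]),np.array(c["t"]),np.array(c["camera_matrix"])
    o=-R.T@t; d=R.T@np.linalg.solve(K,[u,v,1.]); return o+d*(z-o[2])/d[2]
def pix(c,X):
    p=np.array(c["camera_matrix"])@(np.array(c["R"])@X+np.array(c["t"])); return p[:2]/p[2]
E
python3 - <<'E'
from h import *
o=bot.get_obs(); print(o)
ims=[]
H=dict(slack_mark=.031,knob_axis=.072,tab=.061,dot=.029,pin_orange=.019,tin_c=.032,brush_c=.042,hammer_grip=.02,glue_c=.13,stretcher=.012,pawl=.02,wheel_top=.029)
for n in("top","side"):
    c=cams.camera(n); cv2.imwrite(f"pics/{n}0.png",c["frame"]); print(n,-np.array(c["R"]).T@c["t"])
    for k in H:
        for r in cams.spot_in(k,n)[:2]:
            b=np.array(r["rect"]); m=((b[0]+b[2])/2,(b[1]+b[3])/2)
            print(k,round(r["confidence"],2),b.round(),ray(c,*m,H[k]).round(3))
E
```

```text
{'time': 0.0, 'q': array([-7.15609260e+01,  5.01216439e+00,  1.00363731e+01,  9.50969566e+01,
       -1.70422656e-03,  9.00008025e+01]), 'qd': array([-0.02933698, -0.04482586,  0.05682542,  0.07718091, -0.0062735 ,
       -0.00340836]), 'joint_efforts': array([-4.04311795e-04, -5.20390284e+01,  4.64799392e+01,  1.63260510e-02,
       -1.04722099e-04,  2.57082070e-05]), 'ee_pos': array([ 0.17387797, -0.52153873,  0.19679004]), 'tcp_rot': array([-88.65720626,  89.92723212, 109.78106638]), 'wrist_force': array([-0.1413205 ,  0.48300147,  0.26627667]), 'torque': array([ 0.00730454, -0.01688774,  0.04089664]), 'opening': 0.08513493248247776}
top [0.35922558 0.02746936 1.06916321]
slack_mark 0.77 [254. 116. 358. 258.] [ 0.616 -0.035  0.031]
knob_axis 0.61 [250. 118. 357. 260.] [ 0.602 -0.026  0.072]
tab 0.77 [285. 203. 299. 250.] [ 0.523 -0.003  0.061]
tab 0.59 [251. 114. 359. 261.] [ 0.608 -0.03   0.061]
dot 0.88 [290. 177. 331. 218.] [ 0.593 -0.044  0.029]
pin_orange 0.64 [252. 115. 359. 258.] [ 0.621 -0.034  0.019]
pin_orange 0.16 [290. 180. 332. 216.] [ 0.594 -0.046  0.019]
tin_c 0.78 
[... 636 characters left out ...]
09.] [ 0.587 -0.095  0.072]
tab 0.75 [261. 240. 300. 258.] [ 0.515 -0.038  0.061]
tab 0.75 [252. 128. 294. 189.] [0.604 0.282 0.061]
dot 0.61 [294. 232. 340. 269.] [ 0.6   -0.037  0.029]
tin_c 0.7 [199. 176. 228. 200.] [0.436 0.243 0.032]
brush_c 0.86 [246. 343. 336. 411.] [ 0.442 -0.306  0.042]
hammer_grip 0.86 [252. 127. 292. 190.] [0.622 0.339 0.02 ]
glue_c 0.74 [295. 232. 338. 268.] [ 0.555 -0.126  0.13 ]
glue_c 0.57 [348. 330. 391. 391.] [ 0.542 -0.364  0.13 ]
stretcher 0.61 [248. 200. 401. 312.] [ 0.616 -0.043  0.012]
pawl 0.5 [260. 241. 305. 260.] [ 0.531 -0.006  0.02 ]
wheel_top 0.85 [247. 203. 400. 308.] [ 0.608 -0.055  0.029]
wheel_top 0.17 [201. 177. 229. 203.] [0.438 0.24  0.029]
```

```bash
ls pics
```

```text
side0.png
top0.png
```

```bash
python3 - <<'E'
import cv2,numpy as np
a=cv2.imread("pics/top0.png")[105:270,235:375]; b=cv2.imread("pics/side0.png")[190:320,240:410]
a=cv2.resize(a,None,fx=3.5,fy=3.5,interpolation=2); b=cv2.resize(b,None,fx=1.8,fy=1.8,interpolation=2)
o=np.zeros((max(len(a),len(b)),a.shape[1]+b.shape[1],3),np.uint8);o[:len(a),:a.shape[1]]=a;o[:len(b),a.shape[1]:]=b
print(o.shape);cv2.imwrite("pics/c0.png",o)
E
```

```text
(578, 796, 3)
```

View pics/c0.png

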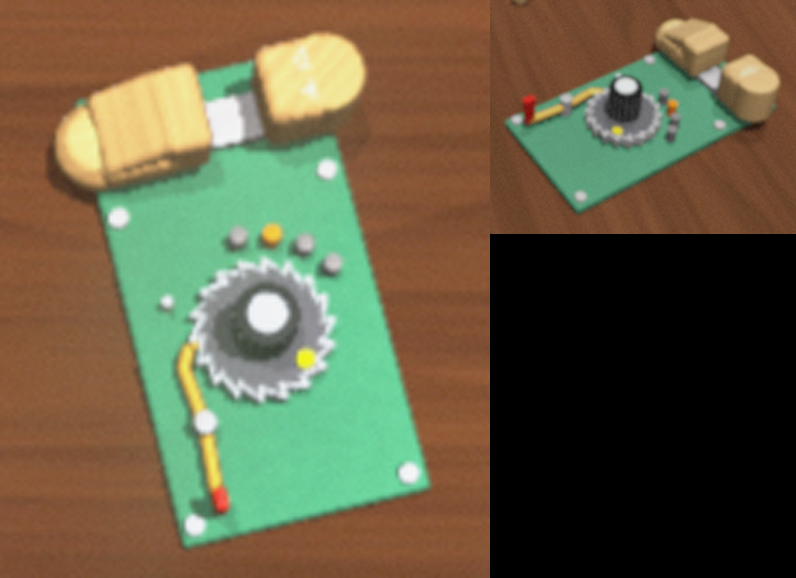

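View pics/top0.png

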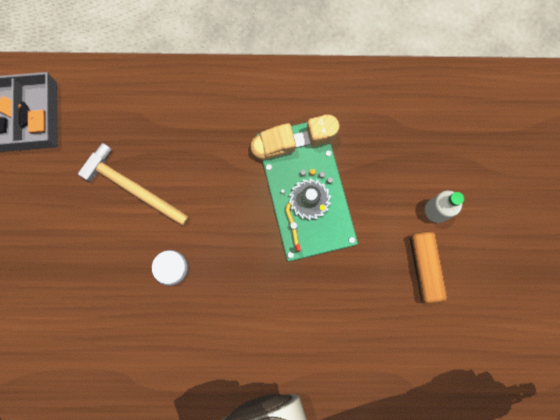

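The top view shows the plate yawed about 13° to the left. The red tab is at px (298,247), the knob top at (311,194), the white pin at (283,191), the orange pin at (313,172; second of the arc, so 4 teeth) and the yellow dot at (322,207).

```bash
cat >> h.py <<'E'
def blob(c,lo,hi,roi=(245,105,370,270)):
    x0,y0,x1,y1=roi; hsv=cv2.cvtColor(c["frame"][y0:y1,x0:x1],cv2.COLOR_BGR2HSV)
    m=cv2.inRange(hsv,np.array(lo),np.array(hi)); n,l,s,ce=cv2.connectedComponentsWithStats(m)
    return [(ce[i]+[x0,y0],s[i]) for i in sorted(range(1,n),key=lambda i:-s[i][4])]
E
python3 - <<'E'
from h import *
c=cams.camera("top")
f=c["frame"]; hsv=cv2.cvtColor(f,cv2.COLOR_BGR2HSV)
g=cv2.inRange(hsv,np.array([60,80,60]),np.array([90,255,255])); g[:,:240]=0; g[:,375:]=0; g[:100]=0;g[280:]=0
pts=cv2.findNonZero(g)[:,0]; W=np.array([ray(c,u,v,.012)[:2] for u,v in pts])
r=cv2.minAreaRect((W*1000).astype(np.float32)); print("plate",r)
def P(n,u,v,z): p=ray(c,u,v,z); print(n,p.round(4)); return p[:2]
k=P("knob",235+267/3.5,105+313/3.5,.072)
w=P("white",235+167/3.5,105+302/3.5,.031)
for n,u,v in(("g1",237,238),("or",272,233),("g2",304,243),("g3",331,264)):
    p=P(n,235+u/3.5,105+v/3.5,.019); print(np.linalg.norm(p-k),np.degrees(np.arctan2(*(p-k)[::-1])))
print("w",np.linalg.norm(w-k),np.degrees(np.arctan2(*(w-k)[::-1])))
for n,lo,hi,z in(("red",[0,150,100],[6,255,255],.061),("red2",[174,150,100],[180,255,255],.061),("yel",[26,180,180],[32,255,255],.029)):
    for b in blob(c,lo,hi)[:2]:
        p=ray(c,*b[0],z)[:2]; print(n,b,p.round(4),np.linalg.norm(p-k),np.degrees(np.arctan2(*(p-k)[::-1])))
for q in ("wheel_top",): pass
# depth knob top / tab
d=c["depth"]; print(d[192:198,308:315].round(3))
cv2.imwrite("pics/x.png",f)
E
```

```text
plate ((619.1934814453125, -34.84632873535156), (298.22662353515625, 158.2794189453125), 14.316190719604492)
knob [ 0.5904 -0.043   0.072 ]
white [0.6064 0.0167 0.031 ]
g1 [ 0.6515 -0.0278  0.019 ]
0.06298812955604563 13.931328982685635
or [ 0.655  -0.0501  0.019 ]
0.06504273708904793 -6.330663803809909
g2 [ 0.6486 -0.0705  0.019 ]
0.06443003930429121 -25.307429580655427
g3 [ 0.635  -0.0876  0.019 ]
0.0630821854972759 -44.99868633405926
w 0.06174181303843997 74.98830194172598
red (array([297.57142857, 247.61904762]), array([ 51, 140,   4,   6,  21], dtype=int32)) [ 0.4792 -0.0147] 0.11470824831120967 165.72751440551284
yel (array([321.63636364, 207.09090909]), array([ 75, 101,   4,   3,  11], dtype=int32)) [ 0.5722 -0.0685] 0.03129529640730317 -125.44616764311756
[[1.022 1.022 1.026 1.021 1.023 1.023 1.024]
 [1.02  1.022 1.021 1.022 1.022 1.022 1.02 ]
 [1.022 1.025 1.024 1.022 1.021 1.023 1.021]
 [1.02  1.02  1.02  1.022 1.019 1.023 1.023]
 [1.021 1.019 1.021 1.024 1.019 1.022 1.022]
 [1.017 1.019 1.021 1.017 1.02  1.019 1.02 ]]
```

>>> apply_moves:
  commands:
    - [0.05, -0.4186, -0.4525, -1.5, -1]
    - [0.05, -0.4186, -0.4525, -1.5, -1]
    - [0.05, -0.4186, -0.4525, -1.5, -1]
    - [0.05, -0.4186, -0.4525, -1.5, -1]
    - [0.05, -0.4186, -0.4525, -1.5, -1]
    - [0.05, -0.4186, -0.4525, -1.5, -1]
    - [0.05, -0.4186, -0.4525, -1.5, -1]
    - [0.05, -0.4186, -0.4525, -1.5, -1]
    - [0.05, -0.4186, -0.4525, -1.5, -1]
    - [0.05, -0.4186, -0.4525, -1.5, -1]
    - [0.05, -0.4186, -0.4525, -1.5, -1]
    - [0.05, -0.4186, -0.4525, -1.5, -1]
  newtons: 30

```text
time: 2.55
ee_pos: [0.4626, 0.0045, 0.1491]
tcp_rot: [72.8, 89.9, -2.8]
wrist_force: [1.0, -0.9, 0.1]
opening: 0.0001
```

```bash
cat >> h.py <<'E'
from scipy.spatial.transform import Rotation as Ro
YAW=14.3; K=np.array([.590,-.0425]); a=np.radians(YAW); S=np.array([[np.cos(a),-np.sin(a)],[np.sin(a),np.cos(a)]])
def st(target=None,head=None):
    "state; target world xyz -> tool shift; head = wanted heading of tool y (deg) -> roll"
    o=bot.get_obs(); R=Ro.from_euler("xyz",o["tcp_rot"],degrees=True).as_matrix()
    h=np.degrees(np.arctan2(R[1,1],R[0,1])); p=o["ee_pos"]
    print("t %.2f"%o["time"],"p",p.round(4),"stretcher xy",(S.T@(p[:2]-K)).round(4),"yhead %.1f"%h,"tilt",R[:,0].round(3),"q",o["q"].round(1),"F_st",(S.T@o["wrist_force"][:2]).round(1),o["wrist_force"][2].round(1),"M",o["torque"].round(2),"op",round(o["opening"],4))
    if target is not None: print("shift",(R.T@(np.array(target)-p)).round(4))
    if head is not None: print("roll %.3f"%np.radians((h-head+180)%360-180))
    return o,R
E
python3 -c "
from h import *
t=K+S@[-.101,.085]; print(t); st([*t,.2],YAW); st([*t,.036],YAW)"
```

```text
[0.4711345  0.01491944]
t 2.55 p [0.4626 0.0045 0.1491] stretcher xy [-0.1118  0.077 ] yhead 14.4 tilt [ 0.001 -0.    -1.   ] q [ 0.6 -7.7 -7.8 89.9 -0.  76.1] F_st [ 0.7 -1.1] 0.1 M [-0.03 -0.08 -0.03] op 0.0001
shift [-0.0509  0.0109 -0.0079]
roll 0.002
t 2.55 p [0.4626 0.0045 0.1491] stretcher xy [-0.1118  0.077 ] yhead 14.4 tilt [ 0.001 -0.    -1.   ] q [ 0.6 -7.7 -7.8 89.9 -0.  76.1] F_st [ 0.7 -1.1] 0.1 M [-0.03 -0.08 -0.03] op 0.0001
shift [ 0.1131  0.0107 -0.008 ]
roll 0.002
```

>>> apply_moves:
  commands:
    - [0.02, 0.0107, -0.008, 0, -1]
    - [0.06, 0.0107, -0.008, 0, -1]
    - [0.09, 0.0107, -0.008, 0, -1]
    - [0.113, 0.0107, -0.008, 0, -1]
    - [0.113, 0.0107, -0.008, 0, -1]
    - [0.113, 0.0107, -0.008, 0, -1]

```text
time: 3.15
ee_pos: [0.4712, 0.0149, 0.0368]
tcp_rot: [72.0, 89.9, -3.6]
wrist_force: [-0.5, -0.4, 0.4]
opening: -0.0002
```

```bash
python3 -c "
from h import *
st()
a=cams.camera('side')['frame'][180:320,230:400]; b=cams.camera('top')['frame'][150:280,240:370]
a=cv2.resize(a,(510,420));b=cv2.resize(b,(290,290)); o=np.zeros((420,800,3),np.uint8);o[:,:510]=a;o[:290,510:]=b;cv2.imwrite('pics/c1.png',o)"
```

```text
t 3.15 p [0.4712 0.0149 0.0368] stretcher xy [-0.101  0.085] yhead 14.4 tilt [ 0.001 -0.    -1.   ] q [  1.8  -5.9 -18.5  77.3  -0.   77.4] F_st [-0.6 -0.3] 0.4 M [ 0.02 -0.05  0.04] op -0.0002
```

View pics/c1.png

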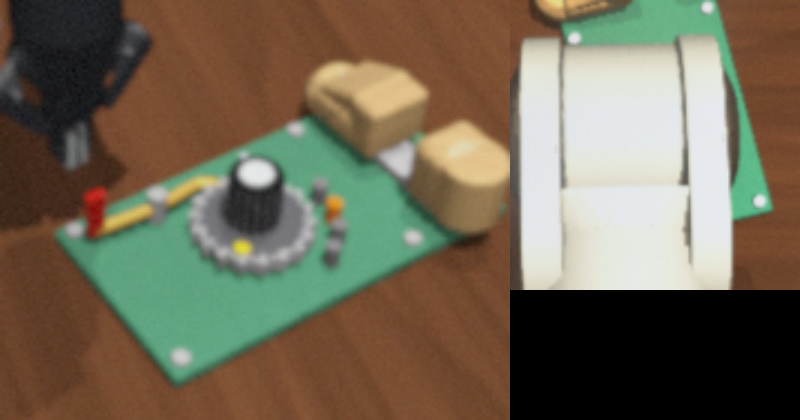

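The side view shows the shut fingers just beyond the tab (crop tab 95,212; fingertips 75,155). The dot is at crop (242,247).

>>> apply_moves:
  commands:
    - [0, 0, 0.006, 0, -1]
    - [0, 0, 0.012, 0, -1]
    - [0, 0, 0.012, 0, -1]
    - [0, 0, 0.012, 0, -1]

```text
time: 3.65
ee_pos: [0.4752, 0.0029, 0.0381]
tcp_rot: [75.9, 89.8, 0.2]
wrist_force: [-2.0, 0.2, -0.7]
opening: 0.0002
```

>>> apply_moves:
  commands:
    - [0, 0, 0.0015, 0, -1]
    - [0, 0, 0.003, 0, -1]
    - [0, 0, 0.003, 0, -1]

```text
time: 3.95
ee_pos: [0.476, -0.0001, 0.0381]
tcp_rot: [75.5, 89.8, -0.1]
wrist_force: [1.1, 0.3, 0.1]
opening: -0.0001
```

```bash
python3 -c "
from h import *
st()"
```

```text
t 3.95 p [ 4.76e-01 -1.00e-04  3.81e-02] stretcher xy [-0.1     0.0693] yhead 14.4 tilt [ 0.004 -0.    -1.   ] q [ -0.   -5.5 -18.   77.3  -0.   75.6] F_st [1.1 0. ] 0.1 M [-0.01  0.01 -0.02] op -0.0001
```

No contact yet; creep on.

>>> apply_moves:
  commands:
    - [0, 0, 0.0015, 0, -1]
    - [0, 0, 0.003, 0, -1]
    - [0, 0, 0.003, 0, -1]

```text
time: 4.25
ee_pos: [0.4767, -0.0031, 0.038]
tcp_rot: [75.3, 89.8, -0.4]
wrist_force: [-0.5, -0.3, -0.4]
opening: -0.0003
```

>>> apply_moves:
  commands:
    - [0, 0, 0.001, 0, -1]
    - [0, 0, 0.002, 0, -1]
    - [0, 0, 0.002, 0, -1]

```text
time: 4.55
ee_pos: [0.4773, -0.0052, 0.0381]
tcp_rot: [74.9, 89.8, -0.8]
wrist_force: [0.7, -0.9, -0.3]
opening: -0.0002
```

```bash
python3 -c "
from h import *
st()"
```

```text
t 4.55 p [ 0.4773 -0.0052  0.0381] stretcher xy [-0.1    0.064] yhead 14.4 tilt [ 0.004 -0.    -1.   ] q [ -0.6  -5.3 -17.8  77.3  -0.   75. ] F_st [ 0.4 -1.1] -0.3 M [-0.03  0.01  0.03] op -0.0002
```

>>> apply_moves:
  commands:
    - [0, 0, 0.001, 0, -1]
    - [0, 0, 0.002, 0, -1]
    - [0, 0, 0.002, 0, -1]

```text
time: 4.85
ee_pos: [0.4778, -0.0072, 0.038]
tcp_rot: [75.4, 89.8, -0.2]
wrist_force: [0.0, -0.9, -0.2]
opening: 0.0001
```

>>> apply_moves:
  commands:
    - [0, 0, 0.001, 0, -1]
    - [0, 0, 0.002, 0, -1]
    - [0, 0, 0.002, 0, -1]

```text
time: 5.15
ee_pos: [0.4783, -0.0093, 0.038]
tcp_rot: [74.0, 89.8, -1.6]
wrist_force: [-0.1, -0.1, 0.2]
opening: -0.0001
```

```bash
python3 -c "
from h import *
st()
a=cams.camera('side')['frame'][180:320,230:400]
cv2.imwrite('pics/c2.png',cv2.resize(a,(680,560)))"
```

```text
t 5.15 p [ 0.4783 -0.0093  0.038 ] stretcher xy [-0.1     0.0598] yhead 14.3 tilt [ 0.003 -0.    -1.   ] q [ -1.1  -5.1 -17.6  77.3  -0.   74.6] F_st [-0.1 -0. ] 0.2 M [-0.06 -0.02  0.03] op -0.0001
```

View pics/c2.png

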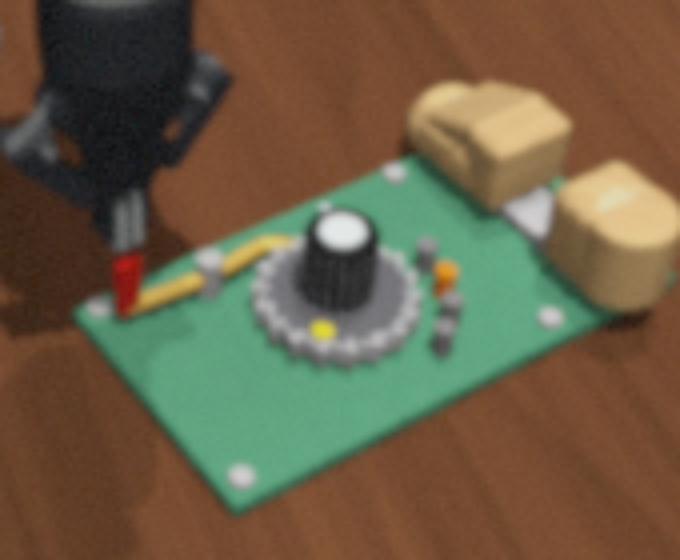

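The fingertips are partly hidden behind the tab (crop 127,285), with x aligned and no contact so far. Continue.

>>> apply_moves:
  commands:
    - [0, 0, 0.001, 0, -1]
    - [0, 0, 0.002, 0, -1]
    - [0, 0, 0.002, 0, -1]

```text
time: 5.5
ee_pos: [0.4788, -0.0113, 0.0381]
tcp_rot: [74.7, 89.8, -0.9]
wrist_force: [0.8, 0.4, 0.8]
opening: -0.0004
```

>>> apply_moves:
  commands:
    - [0, 0, 0.001, 0, -1]
    - [0, 0, 0.002, 0, -1]
    - [0, 0, 0.002, 0, -1]

```text
time: 5.8
ee_pos: [0.4793, -0.0133, 0.038]
tcp_rot: [73.6, 89.8, -2.1]
wrist_force: [-0.5, -0.0, 0.1]
opening: -0.0001
```

```bash
python3 -c "
from h import *
st()
c=cams.camera('side')
for b in blob(c,[24,180,160],[33,255,255],(290,225,345,275))[:2]: print(b[0])"
```

```text
t 5.80 p [ 0.4793 -0.0133  0.038 ] stretcher xy [-0.1     0.0556] yhead 14.3 tilt [ 0.003 -0.    -1.   ] q [ -1.6  -5.  -17.5  77.3  -0.   74.1] F_st [-0.5  0.1] 0.1 M [-0.02 -0.    0.06] op -0.0001
[310.2 262.4]
```

```bash
python3 -c "
from h import *
c=cams.camera('side')
hsv=cv2.cvtColor(c['frame'],cv2.COLOR_BGR2HSV)
m=cv2.inRange(hsv,np.array([0,140,70]),np.array([6,255,255]))|cv2.inRange(hsv,np.array([174,140,70]),np.array([180,255,255]))
m[:225]=0;m[275:]=0;m[:,:245]=0;m[:,285:]=0
v,u=np.nonzero(m); print(sorted(set(v)),[(r,u[v==r].min(),u[v==r].max()) for r in sorted(set(v))])
uc=u.mean();
for vv,z in ((v.mean(),.041),(v.min()+1.5,.061),(v.max()-.5,.021)):
    p=ray(c,uc,vv,z); print(p.round(4),S.T@(p[:2]-K))
p=bot.get_obs()['ee_pos']; print('tcp px',pix(c,p), pix(c,p+[0,0,.04]))
t=K+S@[-.101,.052]; print('tab px exp',pix(c,[*t,.061]),pix(c,[*t,.021]))
cr=c['frame'][205:275,235:305]; cv2.imwrite('pics/c3.png',cv2.resize(cr,(560,560),interpolation=2))"
```

```text
[np.int64(243), np.int64(244), np.int64(245), np.int64(246), np.int64(247), np.int64(248), np.int64(249), np.int64(250), np.int64(251), np.int64(252), np.int64(253), np.int64(254), np.int64(255), np.int64(256), np.int64(257), np.int64(258)] [(np.int64(243), np.int64(264), np.int64(264)), (np.int64(244), np.int64(258), np.int64(265)), (np.int64(245), np.int64(258), np.int64(265)), (np.int64(246), np.int64(258), np.int64(265)), (np.int64(247), np.int64(258), np.int64(265)), (np.int64(248), np.int64(258), np.int64(265)), (np.int64(249), np.int64(258), np.int64(264)), (np.int64(250), np.int64(258), np.int64(264)), (np.int64(251), np.int64(258), np.int64(264)), (np.int64(252), np.int64(258), np.int64(263)), (np.int64(253), np.int64(259), np.int64(263)), (np.int64(254), np.int64(259), np.int64(263)), (np.int64(255), np.int64(259), np.int64(262)), (np.int64(256), np.int64(259), np.int64(261)), (np.int64(257), np.int64(259), np.int64(261)), (np.int64(258), np.int64(260), np.int64(260))]
[ 0.4822 -0.0085  0.041 ] [-0.09607317  0.05954721]
[ 0.481  -0.0132  0.061 ] [-0.09838108  0.05536061]
[ 0.4808 -0.0124  0.021 ] [-0.09842737  0.0561527 ]
tcp px [260.54170937 252.37697526] [260.30519547 238.85199474]
tab px exp [260.93752863 245.93293796] [261.15529603 259.15545023]
```

View pics/c3.png

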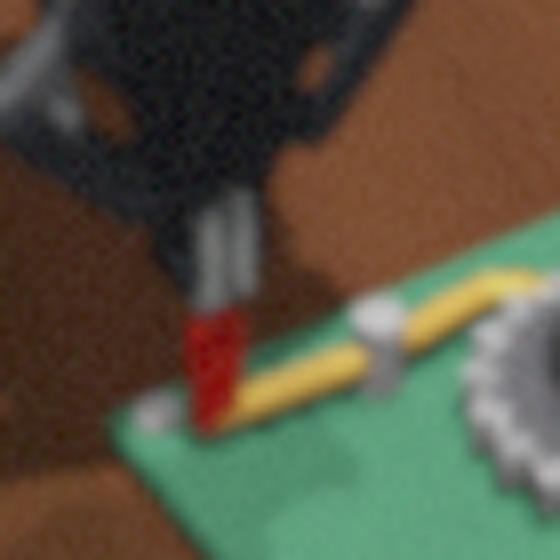

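```bash
python3 -c "
from h import *
c=cams.camera('side')
print('c1',pix(c,np.array([.4712,.0149,.0368])),'c2',pix(c,np.array([.4783,-.0093,.038])))
Rm,t=np.array(c['R']),np.array(c['t']); Kc=np.array(c['camera_matrix'])
for v in (232,236,238,240,242,244,247,250,255):
  out=[]
  for u in (258,260,262,264,266):
    d=c['depth'][v,u]; X=Rm.T@(np.linalg.solve(Kc,[u,v,1.])*d-t); out.append((*(S.T@(X[:2]-K)*1000).round(0),round(X[2]*1000)))
  print(v,[tuple(map(int,o)) for o in out])
st()"
```

```text
c1 [253.13005077 244.75809559] c2 [259.54224342 251.23623765]
232 [(-109, 49, 107), (-107, 45, 109), (-102, 45, 107), (-97, 46, 103), (-88, 52, 94)]
236 [(-109, 50, 95), (-106, 46, 97), (-102, 45, 96), (-97, 46, 93), (-88, 52, 83)]
238 [(-109, 49, 90), (-106, 46, 91), (-102, 46, 89), (-97, 47, 86), (-89, 51, 79)]
240 [(-109, 50, 84), (-106, 48, 84), (-102, 45, 85), (-97, 46, 81), (-51, 113, 2)]
242 [(-69, 118, 1), (-106, 46, 80), (-102, 46, 78), (-58, 110, 2), (-53, 109, 1)]
244 [(-74, 109, 5), (-101, 56, 63), (-97, 54, 62), (-92, 54, 60), (-57, 104, 0)]
247 [(-105, 58, 55), (-103, 52, 59), (-100, 50, 59), (-92, 54, 51), (-63, 94, 2)]
250 [(-105, 57, 47), (-104, 52, 50), (-98, 53, 47), (-94, 51, 46), (-75, 74, 15)]
255 [(-105, 58, 31), (-104, 52, 36), (-96, 56, 28), (-93, 53, 28), (-89, 51, 28)]
t 5.95 p [ 0.4793 -0.0132  0.0381] stretcher xy [-0.1     0.0557] yhead 14.3 tilt [ 0.003 -0.    -1.   ] q [ -1.6  -5.  -17.5  77.3   0.   74.1] F_st [-0.6  0.7] 1.0 M [-0.03  0.02 -0.03] op -0.0003
```

The depth picture puts the fingers' front face at stretcher y≈46 mm, as expected. But the lowest visible finger point is at z≈78 mm, not 38 mm, so the fingers are above the tab and the reported TCP is well below the real tips. I'll back off and measure the offset in the open.

>>> apply_moves:
  commands:
    - [0, 0, -0.015, 0, -1]
    - [0, 0, -0.03, 0, -1]
    - [0, 0, -0.03, 0, -1]
    - [0, 0, -0.03, 0, -1]

```text
time: 6.35
ee_pos: [0.4719, 0.0159, 0.0381]
tcp_rot: [71.7, 89.8, -3.9]
wrist_force: [0.3, -0.3, -1.1]
opening: -0.0001
```

```bash
cat >> h.py <<'E'
def cloud(c):
    d=c["depth"]; v,u=np.nonzero(d>0); Kc=np.array(c["camera_matrix"]); d=d[v,u]
    Y=np.stack([(u-Kc[0,2])/Kc[0,0]*d,(v-Kc[1,2])/Kc[1,1]*d,d],1); X=(Y-np.array(c["t"]))@np.array(c["R"])
    return X,u,v
def near(c,p,r=.03,zlo=.02):
    X,u,v=cloud(c); m=(np.linalg.norm(X[:,:2]-p[:2],axis=1)<r)&(X[:,2]>zlo)&(X[:,2]<.2)
    return X[m],u[m],v[m]
E
python3 -c "
from h import *
o,R=st(); p=o['ee_pos']
c=cams.camera('side')
X,u,v=near(c,p)
for r in sorted(set(v)):
  k=v==r; print(r,u[k].min(),u[k].max(),'z',X[k,2].min().round(3),np.median(X[k,2]).round(3),(S.T@(np.median(X[k,:2],0)-K)).round(3)) if X[k,2].min()<.1 else 0
print('tcp px',pix(c,p))
cv2.imwrite('pics/c4.png',cv2.resize(c['frame'][200:280,225:305],(560,560),interpolation=2))"
```

```text
t 6.35 p [0.4719 0.0159 0.0381] stretcher xy [-0.1     0.0857] yhead 14.4 tilt [ 0.004 -0.    -1.   ] q [  1.9  -6.  -18.4  77.3  -0.   77.6] F_st [ 0.2 -0.4] -1.1 M [-0.06  0.   -0.03] op -0.0001
222 244 259 z 0.099 0.112 [-0.109  0.078]
223 243 259 z 0.097 0.107 [-0.107  0.079]
224 246 259 z 0.094 0.104 [-0.105  0.079]
225 247 259 z 0.09 0.1 [-0.104  0.078]
226 246 259 z 0.088 0.097 [-0.105  0.079]
227 246 259 z 0.086 0.096 [-0.105  0.079]
228 246 259 z 0.084 0.092 [-0.105  0.08 ]
229 246 259 z 0.078 0.09 [-0.105  0.079]
230 247 258 z 0.082 0.087 [-0.105  0.079]
231 248 258 z 0.08 0.085 [-0.105  0.079]
232 249 258 z 0.078 0.081 [-0.103  0.078]
233 250 256 z 0.075 0.08 [-0.105  0.078]
234 252 254 z 0.076 0.077 [-0.105  0.077]
243 261 262 z 0.061 0.062 [-0.096  0.058]
244 259 260 z 0.062 0.063 [-0.101  0.057]
245 258 259 z 0.061 0.061 [-0.104  0.057]
246 258 258 z 0.058 0.058 [-0.105  0.057]
247 258 258 z 0.057 0.057 [-0.106  0.056]
249 258 258 z 0.05 0.05 [-0.105  0.057]
252 258 258 z 0.04 0.04 [-0.105  0.058]
253 258 258 z 0.039 0.039 [-0.106  0.056]
254 258 258 z 0.034 0.034 [-0.105  0.058]
255 258 258 z 0.031 0.031 [-0.105  0.058]
256 258 258 z 0.026 0.026 [-0.104  0.06 ]
257 258 258 z 0.025 0.025 [-0.105  0.058]
tcp px [253.31765533 243.96219373]
```

View pics/c4.png

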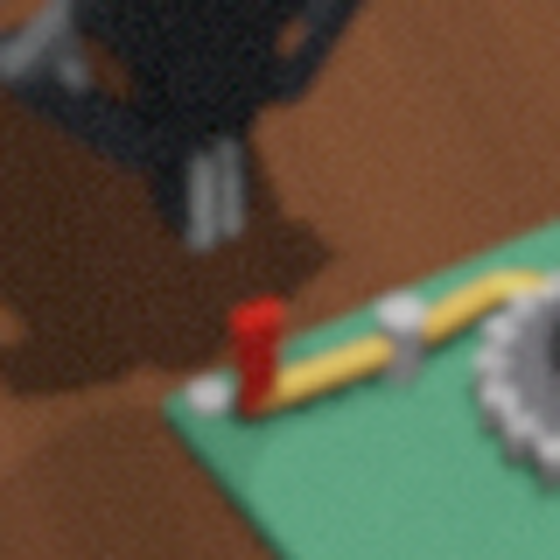

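The picture clearly shows the tips ending at px (254,234), well above the tab top. So the real tips are about 36 mm above the reported TCP. Descend in two steps, checking force and depth between them.

>>> apply_moves:
  commands:
    - [0.008, 0, 0, 0, -1]
    - [0.016, 0, 0, 0, -1]
    - [0.022, 0, 0, 0, -1]
    - [0.022, 0, 0, 0, -1]

```text
time: 6.8
ee_pos: [0.4712, 0.0154, 0.0146]
tcp_rot: [63.5, 89.9, -12.1]
wrist_force: [0.7, -0.0, -1.3]
opening: -0.0001
```

```bash
cat >> h.py <<'E'
def tip(c,p,r=.022):
    X,u,v=near(c,p,r); xs=(X[:,:2]-K)@S; py=(S.T@(p[:2]-K))[1]
    k=xs[:,1]>py-.02; k&=~((abs(xs[:,0]+.0985)<.012)&(xs[:,1]<.0615)); X,v=X[k],v[k]
    vs=[r for r in sorted(set(v)) if (v==r).sum()>=3]; 
    for r in vs[-4:]: k=v==r; print(r,k.sum(),np.median(X[k],0).round(4),(S.T@(np.median(X[k,:2],0)-K)).round(4))
E
python3 -c "
from h import *
o,R=st(); c=cams.camera('side'); tip(c,o['ee_pos'])"
```

```text
t 6.80 p [0.4712 0.0154 0.0146] stretcher xy [-0.1008  0.0855] yhead 14.3 tilt [ 0.002 -0.    -1.   ] q [  1.9  -5.4 -20.5  74.8  -0.   77.6] F_st [ 0.7 -0.2] -1.3 M [-0.02 -0.04 -0.02] op -0.0001
239 11 [0.4685 0.0073 0.0626] [-0.1054  0.0783]
240 10 [0.4696 0.0064 0.0593] [-0.1046  0.0771]
241 8 [0.4696 0.006  0.057 ] [-0.1047  0.0767]
242 4 [0.4695 0.0064 0.0536] [-0.1047  0.0772]
```

>>> apply_moves:
  commands:
    - [0.005, 0, 0, 0, -1]
    - [0.01, 0, 0, 0, -1]
    - [0.01, 0, 0, 0, -1]

```text
time: 7.15
ee_pos: [0.4712, 0.0155, 0.0045]
tcp_rot: [61.6, 89.9, -14.0]
wrist_force: [0.7, 0.6, -0.9]
opening: 0.0004
```

>>> apply_moves:
  commands:
    - [0.003, 0, 0.003, 0, -1]
    - [0.006, 0, 0.006, 0, -1]
    - [0.006, 0, 0.006, 0, -1]

```text
time: 7.45
ee_pos: [0.4725, 0.0093, -0.0019]
tcp_rot: [46.3, 90.0, -29.4]
wrist_force: [-0.2, -0.2, -0.9]
opening: -0.0
```

```bash
python3 -c "
from h import *
o,R=st(); c=cams.camera('side'); tip(c,o['ee_pos'])"
```

```text
t 7.45 p [ 0.4725  0.0093 -0.0019] stretcher xy [-0.1011  0.0792] yhead 14.3 tilt [ 0.001 -0.    -1.   ] q [  1.1  -4.7 -21.7  72.9  -0.   76.8] F_st [-0.2 -0.1] -0.9 M [0.04 0.05 0.03] op -0.0
246 9 [0.467  0.0015 0.0465] [-0.1083  0.073 ]
247 8 [ 4.678e-01 -1.000e-04  4.480e-02] [-0.108   0.0712]
248 7 [0.4691 0.0009 0.0407] [-0.1064  0.072 ]
249 5 [4.71e-01 2.00e-04 3.76e-02] [-0.1047  0.0707]
```

>>> apply_moves:
  commands:
    - [0, 0.002, 0.004, 0, -1]
    - [0, 0.002, 0.008, 0, -1]
    - [0, 0.002, 0.008, 0, -1]

```text
time: 7.8
ee_pos: [0.4767, 0.0017, -0.0016]
tcp_rot: [55.0, 89.9, -20.7]
wrist_force: [-0.1, 0.1, 0.0]
opening: -0.0001
```

>>> apply_moves:
  commands:
    - [0, 0, 0.001, 0, -1]
    - [0, 0, 0.002, 0, -1]
    - [0, 0, 0.002, 0, -1]

```text
time: 8.1
ee_pos: [0.477, 0.0005, -0.0016]
tcp_rot: [138.8, 89.9, 63.1]
wrist_force: [-1.9, 4.6, 1.1]
opening: 0.0
```

```bash
python3 -c "
from h import *
st()"
```

```text
t 8.10 p [ 0.477   0.0005 -0.0016] stretcher xy [-0.0989  0.0696] yhead 14.3 tilt [ 0.001  0.001 -1.   ] q [  0.   -4.1 -21.1  72.9   0.1  75.7] F_st [-0.7  4.9] 1.1 M [ 1.    0.3  -0.01] op 0.0
```

Contact at 4.9 N. Push in small steps.

>>> apply_moves:
  commands:
    - [0, 0, 0.001, 0, -1]
    - [0, 0, 0.002, 0, -1]
    - [0, 0, 0.003, 0, -1]
    - [0, 0, 0.003, 0, -1]

```text
time: 8.5
ee_pos: [0.4773, -0.0019, -0.0015]
tcp_rot: [167.5, 89.9, 91.9]
wrist_force: [-2.8, 4.0, 1.2]
opening: -0.0002
```

>>> apply_moves:
  commands:
    - [0, 0, 0.001, 0, -1]
    - [0, 0, 0.002, 0, -1]
    - [0, 0, 0.002, 0, -1]

```text
time: 8.8
ee_pos: [0.4776, -0.0037, -0.0016]
tcp_rot: [176.0, 89.8, 100.4]
wrist_force: [-1.6, 3.9, 0.7]
opening: 0.0
```

```bash
cat >> h.py <<'E'
def dot(c,roi=(280,215,355,290)):
    for b in blob(c,[24,150,150],[33,255,255],roi)[:2]:
        p=S.T@(ray(c,*b[0],.029)[:2]-K); print("dot px",b[0].round(1),"area",b[1][4],"r %.4f ang_st %.1f (teeth cw from slack %.2f)"%(np.hypot(*p),np.degrees(np.arctan2(p[1],p[0])),(60.7-np.degrees(np.arctan2(p[1],p[0])))/20))
E
python3 -c "
from h import *
st(); dot(cams.camera('side'))"
```

```text
t 8.80 p [ 0.4776 -0.0037 -0.0016] stretcher xy [-0.0993  0.0654] yhead 14.4 tilt [-0.001  0.003 -1.   ] q [ -0.5  -3.9 -21.   73.    0.2  75.1] F_st [-0.6  4.1] 0.7 M [0.98 0.39 0.03] op 0.0
dot px [317.3 262.2] area 12 r 0.0276 ang_st -110.2 (teeth cw from slack 8.54)
```

The wheel is starting to run back; hold.

>>> apply_moves:
  commands:
    - [0, 0, 0.0005, 0, -1]
    - [0, 0, 0.0005, 0, -1]
    - [0, 0, 0.0005, 0, -1]
    - [0, 0, 0.0005, 0, -1]
    - [0, 0, 0.0005, 0, -1]
    - [0, 0, 0.0005, 0, -1]

```text
time: 9.45
ee_pos: [0.4777, -0.0037, -0.0016]
tcp_rot: [174.9, 89.8, 99.3]
wrist_force: [-2.3, 6.2, 1.0]
opening: 0.0003
```

```bash
python3 -c "
from h import *
st(); c=cams.camera('side'); dot(c); cv2.imwrite('pics/c5.png',cv2.resize(c['frame'][200:310,240:380],(700,550)))"
```

```text
t 9.45 p [ 0.4777 -0.0037 -0.0016] stretcher xy [-0.0993  0.0653] yhead 14.4 tilt [-0.001  0.004 -1.   ] q [ -0.6  -3.9 -21.   73.    0.2  75. ] F_st [-0.7  6.5] 1.0 M [1.18 0.57 0.04] op 0.0003
dot px [324. 244.] area 1 r 0.0372 ang_st 15.6 (teeth cw from slack 2.25)
```

>>> apply_moves:
  commands:
    - [0, 0, 0.001, 0, -1]
    - [0, 0, 0.001, 0, -1]
    - [0, 0, 0.001, 0, -1]
    - [0, 0, 0.001, 0, -1]
    - [0, 0, 0.001, 0, -1]
    - [0, 0, 0.001, 0, -1]
    - [0, 0, 0.001, 0, -1]
    - [0, 0, 0.001, 0, -1]
    - [0, 0, 0.001, 0, -1]
    - [0, 0, 0.001, 0, -1]

```text
time: 10.5
ee_pos: [0.4777, -0.0042, -0.0016]
tcp_rot: [176.8, 89.7, 101.1]
wrist_force: [-2.9, 5.4, 1.4]
opening: -0.0001
```

```bash
python3 -c "
from h import *
st(); c=cams.camera('side'); dot(c); t=cams.camera('top')
a=cv2.resize(c['frame'][210:290,245:345],(500,400)); b=cv2.resize(t['frame'][160:240,270:350],(300,300)); o=np.zeros((400,800,3),np.uint8); o[:,:500]=a;o[:300,500:]=b; cv2.imwrite('pics/c6.png',o)"
```

```text
t 10.50 p [ 0.4777 -0.0042 -0.0016] stretcher xy [-0.0993  0.0648] yhead 14.4 tilt [-0.001  0.005 -1.   ] q [ -0.7  -3.9 -20.9  73.    0.3  74.9] F_st [-1.5  6. ] 1.4 M [1.16 0.47 0.  ] op -0.0001
```

View pics/c6.png

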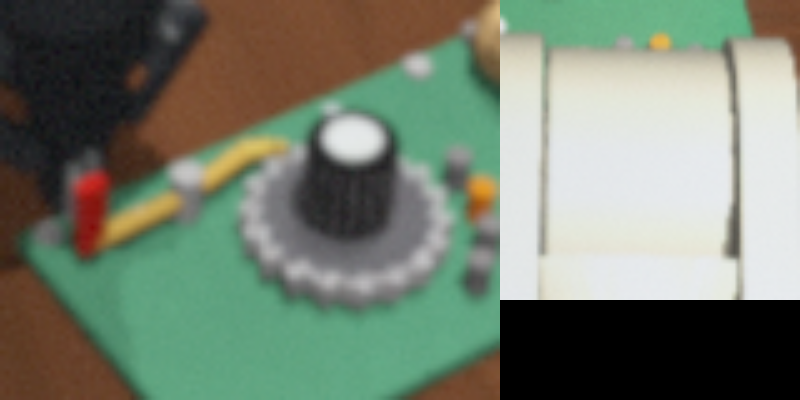

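The pawl is turned out and the dot is hidden behind the knob, which fits slack. Let the tab go, lift and move aside for a clear top view.

>>> apply_moves:
  commands:
    - [0, 0, -0.01, 0, -1]
    - [0, 0, -0.03, 0, -1]
    - [-0.05, 0, -0.05, 0, 1]
    - [-0.1, 0, -0.1, 0, 1]
    - [-0.14, 0, -0.15, 0, 1]
    - [-0.16, 0, -0.19, 0, 1]
    - [-0.16, 0, -0.19, 0, 1]
    - [-0.16, 0, -0.19, 0, 1]
  newtons: 35

```text
time: 11.4
ee_pos: [0.4311, 0.1821, 0.1621]
tcp_rot: [133.8, 89.6, 58.3]
wrist_force: [0.8, 0.2, -0.3]
opening: 0.0847
```

```bash
python3 -c "
from h import *
st(); c=cams.camera('top'); dot(c,(270,160,350,240)); cv2.imwrite('pics/c7.png',cv2.resize(c['frame'][140:260,250:370],(600,600)))"
```

```text
t 11.40 p [0.4311 0.1821 0.1621] stretcher xy [-0.0985  0.2568] yhead 14.6 tilt [ 0.004  0.006 -1.   ] q [22.7 -7.2 -5.8 91.   0.2 98.2] F_st [ 0.8 -0. ] -0.3 M [-0.02  0.   -0.02] op 0.0847
dot px [289.1 212.8] area 28 r 0.0547 ang_st 110.3 (teeth cw from slack -2.48)
dot px [294.9 234.7] area 18 r 0.0854 ang_st 143.6 (teeth cw from slack -4.14)
```

View pics/c7.png

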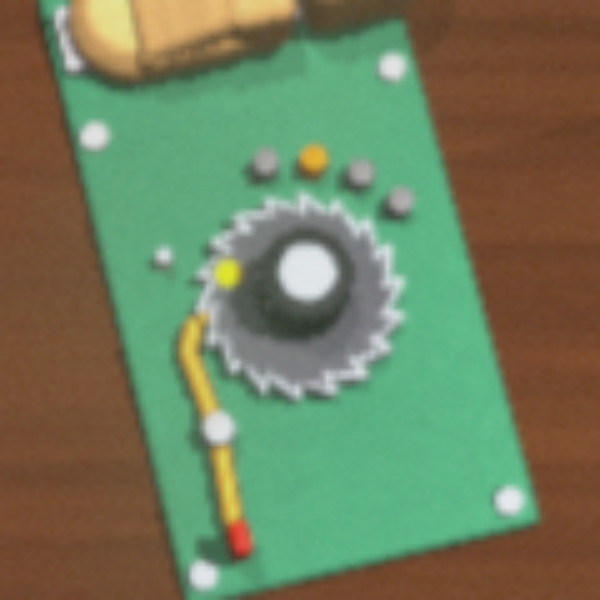

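Confirmed: the dot (crop 228,273) is on the line to the white pin (163,257), so the wheel is slack, with the pawl back in. Next, go over the knob, pre-turned anticlockwise.

```bash
python3 -c "
from h import *
st([.590,-.0425,.12],96)"
```

```text
t 11.45 p [0.431  0.1805 0.1605] stretcher xy [-0.099   0.2554] yhead 14.5 tilt [ 0.002  0.005 -1.   ] q [22.6 -7.2 -6.  91.   0.2 98. ] F_st [ 0.1 -0.2] -0.9 M [-0.02 -0.03 -0.03] op 0.0854
shift [0.0397 0.0978 0.256 ]
roll -1.422
```

>>> apply_moves:
  commands:
    - [0.02, 0.098, 0.256, -1.42, 1]
    - [0.02, 0.098, 0.256, -1.42, 1]
    - [0.02, 0.098, 0.256, -1.42, 1]
    - [0.02, 0.098, 0.256, -1.42, 1]
    - [0.02, 0.098, 0.256, -1.42, 1]
    - [0.02, 0.098, 0.256, -1.42, 1]
    - [0.02, 0.098, 0.256, -1.42, 1]
    - [0.04, 0.098, 0.256, -1.42, 1]
    - [0.04, 0.098, 0.256, -1.42, 1]
    - [0.04, 0.098, 0.256, -1.42, 1]
    - [0.04, 0.098, 0.256, -1.42, 1]
    - [0.04, 0.098, 0.256, -1.42, 1]

```text
time: 12.65
ee_pos: [0.5899, -0.0432, 0.1191]
tcp_rot: [70.2, 89.7, 75.9]
wrist_force: [-0.0, 0.2, -0.4]
opening: 0.0851
```

```bash
python3 -c "
from h import *
o,R=st([.590,-.0425,-.003],96); p=o['ee_pos']; c=cams.camera('side')
X,u,v=near(c,p,.075,.085); y=R[:,1]
s=(X-p)@y; zz=(X-p)@R[:,2]
for lo,hi in((-.07,-.03),(.03,.07)):
  k=(s>lo)&(s<hi)&(X[:,2]<.25); q=np.argsort(X[k,2])[:25]; print(len(q),'zmin',X[k][q,2].round(3)[::4],'s',np.median(s[k][q]).round(3),s[k][q].min().round(3),s[k][q].max().round(3),'z',np.median(zz[k][q]).round(3))
cv2.imwrite('pics/c8.png',cv2.resize(c['frame'][150:290,250:410],(640,560)))"
```

```text
t 12.65 p [ 0.5899 -0.0432  0.1191] stretcher xy [-0.0003 -0.0007] yhead 95.6 tilt [ 0.001  0.004 -1.   ] q [ -4.3   9.8   6.7  86.9   0.3 -10. ] F_st [0.  0.2] -0.4 M [-0.01  0.02  0.03] op 0.0851
shift [ 0.1221  0.0002 -0.    ]
roll -0.006
25 zmin [0.168 0.17  0.171 0.172 0.175 0.175 0.177] s -0.048 -0.054 -0.041 z -0.007
25 zmin [0.167 0.17  0.171 0.172 0.172 0.172 0.174] s 0.044 0.041 0.052 z -0.0
```

View pics/c8.png

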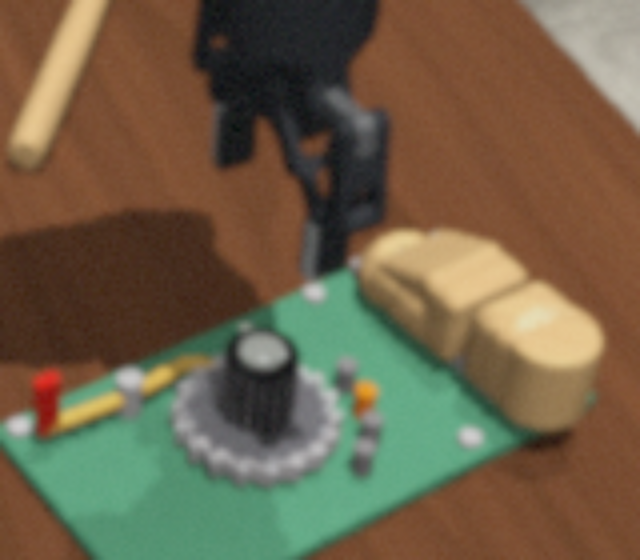

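Open tips are 48 mm above the reported TCP (36 plus the 13 mm swing), and the gripper is centred over the knob (crop 262,380). Descend around it.

>>> apply_moves:
  commands:
    - [0.04, 0, 0, 0, 1]
    - [0.08, 0, 0, 0, 1]
    - [0.11, 0, 0, 0, 1]
    - [0.123, 0, 0, 0, 1]
    - [0.123, 0, 0, 0, 1]
    - [0.123, 0, 0, 0, 1]

```text
time: 13.3
ee_pos: [0.5909, -0.0426, -0.0022]
tcp_rot: [49.8, 89.7, 55.4]
wrist_force: [-0.1, 0.3, 1.1]
opening: 0.0855
```

```bash
python3 -c "
from h import *
st([.590,-.0425,-.004],96)"
```

```text
t 13.30 p [ 0.5909 -0.0426 -0.0022] stretcher xy [ 0.0009 -0.0003] yhead 95.6 tilt [ 0.003  0.004 -1.   ] q [-4.3 11.4 -4.9 73.6  0.3 -9.9] F_st [-0.   0.3] 1.1 M [ 0.01 -0.04  0.01] op 0.0855
shift [ 0.0018  0.0002 -0.0009]
roll -0.007
```

>>> apply_moves:
  commands:
    - [0.001, 0, -0.001, 0, -1]
    - [0.001, 0, -0.001, 0, -1]
    - [0.001, 0, -0.001, 0, -1]
    - [0.001, 0, -0.001, 0, -1]
    - [0.001, 0, -0.001, 0, -1]
    - [0.001, 0, -0.001, 0, -1]
    - [0.001, 0, -0.001, 0, -1]
    - [0.001, 0, -0.001, 0, -1]
  newtons: 35

```text
time: 14.1
ee_pos: [0.5905, -0.0411, -0.0016]
tcp_rot: [49.9, 89.5, 55.6]
wrist_force: [-3.4, 9.0, 7.7]
opening: 0.0395
```

```bash
python3 -c "
from h import *
st([.590,-.0425,-.004],96)"
```

```text
t 14.10 p [ 0.5905 -0.0411 -0.0016] stretcher xy [0.0009 0.0012] yhead 95.7 tilt [ 0.005  0.007 -1.   ] q [-4.2 11.2 -5.  73.5  0.4 -9.9] F_st [-1.1  9.5] 7.7 M [1.53 0.51 0.03] op 0.0395
shift [ 0.0023 -0.0014 -0.0007]
roll -0.006
```

Gripped at 39.5 mm. The 9 N side force shows about a 1.5 mm offset, which rebasing the next call relieves. Start turning clockwise.

>>> apply_moves:
  commands:
    - [0, 0, 0, 0, -1]
    - [0, 0, 0, 0.1, -1]
    - [0, 0, 0, 0.2, -1]
    - [0, 0, 0, 0.3, -1]
    - [0, 0, 0, 0.4, -1]
    - [0, 0, 0, 0.5, -1]
    - [0, 0, 0, 0.5, -1]

```text
time: 14.8
ee_pos: [0.5904, -0.0409, -0.0015]
tcp_rot: [80.4, 89.5, 57.3]
wrist_force: [-1.1, 2.6, 0.4]
opening: 0.0391
```

```bash
python3 -c "
from h import *
st([.590,-.0410,-.002],96); dot(cams.camera('side'))"
```

```text
t 14.80 p [ 0.5904 -0.0409 -0.0015] stretcher xy [0.0008 0.0015] yhead 67.0 tilt [ 0.005  0.007 -1.   ] q [-4.2 11.2 -5.  73.5  0.4 18.9] F_st [-0.4  2.8] 0.4 M [0.13 0.26 0.  ] op 0.0391
shift [ 0.0005 -0.0003 -0.0004]
roll -0.507
```

>>> apply_moves:
  commands:
    - [0, 0, 0, 0.1, -1]
    - [0, 0, 0, 0.2, -1]
    - [0, 0, 0, 0.3, -1]
    - [0, 0, 0, 0.4, -1]
    - [0, 0, 0, 0.4, -1]

```text
time: 15.35
ee_pos: [0.5905, -0.0408, -0.0015]
tcp_rot: [103.0, 89.5, 57.3]
wrist_force: [-0.2, 2.4, -1.2]
opening: 0.0396
```

```bash
python3 -c "
from h import *
st([.590,-.0410,-.002],96); dot(cams.camera('side'))"
```

```text
t 15.35 p [ 0.5905 -0.0408 -0.0015] stretcher xy [0.0009 0.0015] yhead 44.3 tilt [ 0.005  0.007 -1.   ] q [-4.2 11.2 -5.  73.5  0.4 41.5] F_st [0.4 2.4] -1.2 M [ 0.09  0.21 -0.01] op 0.0396
shift [ 0.0005 -0.0005 -0.0002]
roll -0.902
```

>>> apply_moves:
  commands:
    - [0, 0, 0, 0.1, -1]
    - [0, 0, 0, 0.2, -1]
    - [0, 0, 0, 0.3, -1]
    - [0, 0, 0, 0.3, -1]

```text
time: 15.8
ee_pos: [0.5905, -0.0408, -0.0015]
tcp_rot: [119.5, 89.5, 57.0]
wrist_force: [-0.6, 2.8, -1.0]
opening: 0.039
```

```bash
python3 -c "
from h import *
st([.590,-.0410,-.002],96); c=cams.camera('side'); dot(c); cv2.imwrite('pics/c9.png',cv2.resize(c['frame'][200:290,260:380],(720,540)))"
```

```text
t 15.80 p [ 0.5905 -0.0408 -0.0015] stretcher xy [0.0009 0.0015] yhead 27.4 tilt [ 0.005  0.007 -1.   ] q [-4.2 11.2 -5.  73.5  0.4 58.4] F_st [0.1 2.9] -1.0 M [0.07 0.21 0.21] op 0.039
shift [ 0.0005 -0.0005 -0.    ]
roll -1.196
```

View pics/c9.png

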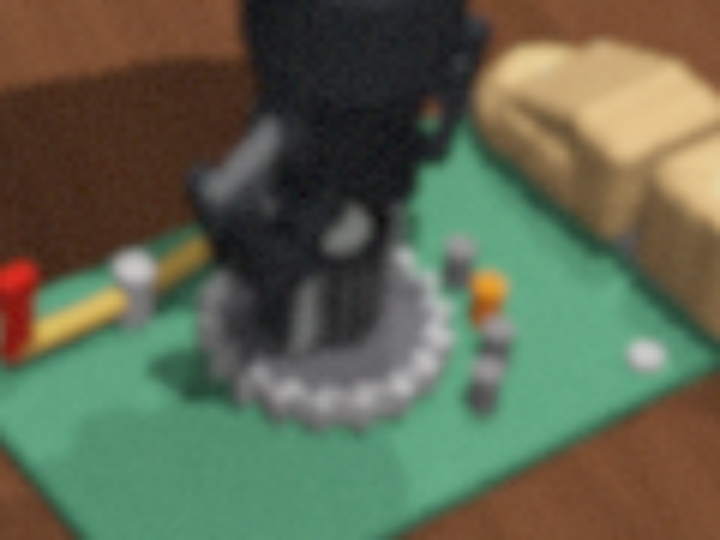

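The moment about z is now 0.21 Nm, so the drive is engaged. Free play was between 51° and 60°. Turn to just short of the fourth tooth.

>>> apply_moves:
  commands:
    - [0, 0, 0, 0.1, -1]
    - [0, 0, 0, 0.2, -1]
    - [0, 0, 0, 0.3, -1]
    - [0, 0, 0, 0.4, -1]
    - [0, 0, 0, 0.5, -1]
    - [0, 0, 0, 0.6, -1]
    - [0, 0, 0, 0.7, -1]
    - [0, 0, 0, 0.8, -1]
    - [0, 0, 0, 0.9, -1]
    - [0, 0, 0, 1.0, -1]
    - [0, 0, 0, 1.05, -1]
    - [0, 0, 0, 1.05, -1]

```text
time: 17.05
ee_pos: [0.5908, -0.0406, -0.0015]
tcp_rot: [177.8, 89.5, 55.5]
wrist_force: [2.0, 3.7, -1.5]
opening: 0.0393
```

```bash
python3 -c "
from h import *
st(); c=cams.camera('side'); dot(c); cv2.imwrite('pics/c10.png',cv2.resize(c['frame'][200:290,260:380],(720,540)))"
```

```text
t 17.05 p [ 0.5908 -0.0406 -0.0015] stretcher xy [0.0012 0.0017] yhead -32.3 tilt [ 0.005  0.008 -1.   ] q [ -4.2  11.2  -5.   73.5   0.5 118.1] F_st [2.9 3.1] -1.5 M [ 0.34 -0.21  0.44] op 0.0393
```

View pics/c10.png

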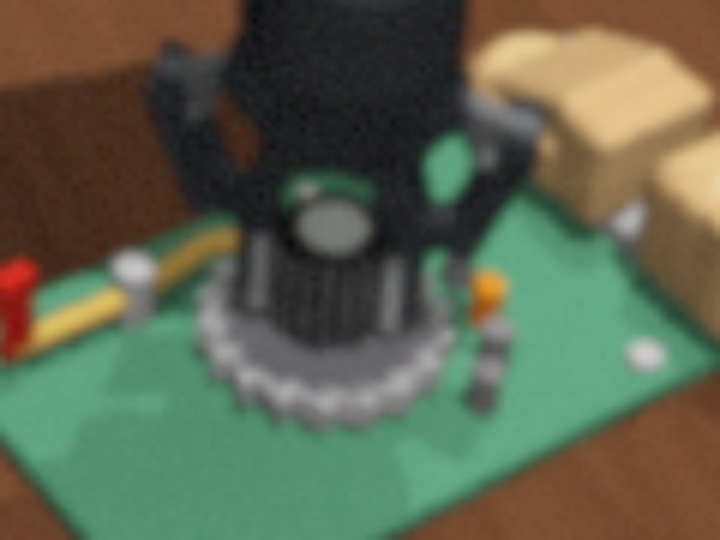

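>>> apply_moves:
  commands:
    - [0, 0, 0, 0.08, -1]
    - [0, 0, 0, 0.14, -1]
    - [0, 0, 0, 0.2, -1]
    - [0, 0, 0, 0.2, -1]

```text
time: 17.5
ee_pos: [0.5909, -0.0406, -0.0015]
tcp_rot: [-171.7, 89.5, 54.8]
wrist_force: [1.1, 2.8, -2.0]
opening: 0.0394
```

```bash
python3 -c "
from h import *
st(); c=cams.camera('side'); dot(c)"
```

```text
t 17.50 p [ 0.5909 -0.0406 -0.0015] stretcher xy [0.0013 0.0016] yhead -43.6 tilt [ 0.005  0.008 -1.   ] q [ -4.2  11.2  -5.   73.5   0.5 129.4] F_st [1.7 2.4] -2.0 M [ 0.22 -0.19  0.22] op 0.0394
```

>>> apply_moves:
  commands:
    - [0, 0, 0, 0.04, -1]
    - [0, 0, 0, 0.08, -1]
    - [0, 0, 0, 0.08, -1]

```text
time: 17.85
ee_pos: [0.5909, -0.0407, -0.0015]
tcp_rot: [-167.8, 89.5, 54.2]
wrist_force: [1.3, 2.5, -1.4]
opening: 0.0391
```

```bash
python3 -c "
from h import *
st(); c=cams.camera('side'); dot(c)"
```

```text
t 17.85 p [ 0.5909 -0.0407 -0.0015] stretcher xy [0.0013 0.0016] yhead -47.9 tilt [ 0.005  0.008 -1.   ] q [ -4.2  11.2  -5.   73.5   0.5 133.8] F_st [1.8 2.2] -1.4 M [ 0.15 -0.16  0.28] op 0.0391
```

The moment eased and is rising again, so a tooth has clicked. Let go, lift and check from above.

>>> apply_moves:
  commands:
    - [0, 0, 0, 0, 1]
    - [0, 0, 0, 0, 1]
    - [0, 0, 0, 0, 1]
    - [0, 0, 0, 0, 1]
    - [0, 0, 0, 0, 1]
    - [-0.04, 0, 0, 0, 1]
    - [-0.08, 0, 0, 0, 1]
    - [-0.12, 0, 0, 0, 1]
    - [-0.15, 0, 0, 0, 1]
    - [-0.15, 0, 0, 0, 1]

```text
time: 18.9
ee_pos: [0.592, -0.042, 0.1537]
tcp_rot: [166.7, 89.2, 28.8]
wrist_force: [0.4, 0.1, -0.3]
opening: 0.0851
```

```bash
python3 -c "
from h import *
p=bot.get_obs()['ee_pos']; st([.42,.2,p[2]]); dot(cams.camera('side'))"
```

```text
t 18.90 p [ 0.592  -0.042   0.1537] stretcher xy [0.0021 0.    ] yhead -47.9 tilt [ 0.013  0.007 -1.   ] q [ -4.3   9.5  10.2  90.    0.5 133.6] F_st [0.4 0. ] -0.3 M [ 0.02 -0.01 -0.05] op 0.0851
shift [-0.0005 -0.2949 -0.0346]
dot px [328. 249.] area 11 r 0.0345 ang_st -11.7 (teeth cw from slack 3.62)
```

>>> apply_moves:
  commands:
    - [0, -0.05, -0.006, 0, 1]
    - [0, -0.1, -0.012, 0, 1]
    - [0, -0.15, -0.018, 0, 1]
    - [0, -0.2, -0.024, 0, 1]
    - [0, -0.25, -0.03, 0, 1]
    - [0, -0.29, -0.034, 0, 1]
    - [0, -0.29, -0.034, 0, 1]
    - [0, -0.29, -0.034, 0, 1]

```text
time: 19.75
ee_pos: [0.4213, 0.1965, 0.15]
tcp_rot: [174.9, 89.4, 37.2]
wrist_force: [0.1, 0.3, -0.6]
opening: 0.0856
```

```bash
python3 -c "
from h import *
st(); c=cams.camera('top'); dot(c,(298,165,350,225)); dot(cams.camera('side'))
f=c['frame']; hsv=cv2.cvtColor(f,cv2.COLOR_BGR2HSV)
for n,lo,hi,z in(('orange',[12,150,150],[22,255,255],.019),('yellow',[24,150,150],[33,255,255],.029)):
  for b in blob(c,lo,hi,(298,162,350,225))[:2]: print(n,b[0],b[1][4],ray(c,*b[0],z))
H=dict(tin_c=.032,brush_c=.042,hammer_grip=.02,glue_c=.13)
for k in H:
  for r in cams.spot_in(k,'top')[:1]: print(k,np.array(r['rect']).round())
cv2.imwrite('pics/c11.png',cv2.resize(f[140:260,250:370],(600,600)))"
```

```text
t 19.75 p [0.4213 0.1965 0.15  ] stretcher xy [-0.1044  0.2733] yhead -47.8 tilt [ 0.009  0.007 -1.   ] q [ 2.490e+01 -8.000e+00 -7.900e+00  8.950e+01  1.000e-01  1.627e+02] F_st [0.2 0.3] -0.6 M [-0.02 -0.04  0.04] op 0.0856
dot px [311.  183.7] area 18 r 0.0348 ang_st -19.2 (teeth cw from slack 4.00)
dot px [327.9 249.3] area 9 r 0.0338 ang_st -13.1 (teeth cw from slack 3.69)
orange [312.    171.625] 16 [ 0.65488927 -0.04853212  0.019     ]
yellow [311.         183.66666667] 18 [ 0.62463199 -0.04547444  0.029     ]
brush_c [408. 233. 449. 304.]
hammer_grip [ 79. 144. 188. 225.]
glue_c [426. 190. 462. 222.]
```

View pics/c11.png

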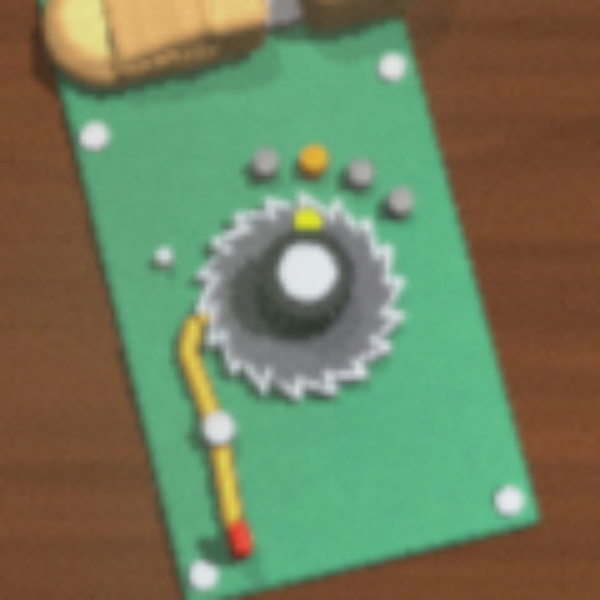

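The dot (308,219) stands on the line to the orange pin (313,160), at 4.00 teeth from slack. The pawl is seated and the loose things show no movement. Hand in.

```bash
python3 -c "
from h import *
print(bot.job_done())"
```

```text
the job is handed in; nothing more can be done
None
```

The wheel now stands with the yellow dot opposite the orange pin, held by the pawl. The job was handed in at about 20 s with the arm clear of everything.

**What I did**
- **Release:** I pushed the red tab in about 5 mm, with wrist readings of at most about 6.5 N. I held it for over 1.5 s until the wheel ran back, then let it go. The top picture showed the dot opposite the white pin.
- **Winding:** I gripped the knob at 35 N and turned it about 144° clockwise, of which 51 to 60° was free play. The turning moment eased and began to rise again, which was the fourth tooth clicking in. Then I let go.

**Last checks**
- **Top camera:** the dot is 4.00 teeth from slack, on the line to the orange pin. The measured distance to the pin is 30.4 mm. The far half of the dot is hidden by the knob, which throws off its measured middle by a millimetre or two; seated on that tooth it should be 29 mm.
- **Loose things:** the brush, hammer and glue bottle were found where they started, within the detection noise. The tin was not checked at the end because the network did not find it in the last picture. The arm passed near it with the fingers well above it, and I felt no contact.

**Disagreements**
- The side camera put the dot at about 3.7 teeth. It sees the dot partly hidden by the knob, so I went by the top view.
- The reported TCP height was about 36 mm below the real fingertips. The depth picture showed this after a first pass went over the tab, and I corrected for it from then on.

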